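# Hold a light dry seal with the desk press

## Robot

A 6-joint arm with a two-finger parallel gripper is mounted at the origin on a cart in front of the work surface, level with it; the furniture and walls round the work are solid. World frame = base frame: x ahead of the robot, y to its left, z up, the work surface at z = 0. Lengths are in mm, angles in degrees, forces in N, time in s.
With the tool pointing down it reaches from about 300 to 850 mm from the base axis. Payload 4.2 kg.
Tool frame: the origin (TCP) lies on the centre line of the jaws, within the pads' length; the fingertips stand 11 mm ahead of it and the grasp point (between the pads) lies 8 mm behind it; z points along the fingers, y is the line along which they close (so a half turn about z gives the same grasp; the last joint's range is limited). The gripper opens to 91 mm and grips with 3 to 60 N. Pads are 32 mm wide; open, the fingers measure 118 mm over their backs; the gripper's body (76 mm by 178 mm) begins 60 mm behind the grasp point.
Start: joints at [64.171, 18.312, 89.639, -0, 72.044, -1.146], TCP at [240.123, 522.478, 224.976] pointing down, gripper open.
Joint ranges: [-177.97, 177.97], [-48.28, 115.42], [12.27, 149.76], [-77.06, 257.06], [2.81, 150.46], [-146.56, 146.56]. Speed limits (degrees/s): [147.25, 147.25, 180, 180, 180, 180].

## Interface

Orientations are given as [roll, pitch, yaw] about the fixed x, y, z axes, in that order (R = Rz(yaw) Ry(pitch) Rx(roll)).
In Python, from workcell import env, grab_frame, camera_model, models gives the robot as it stands.
- The arm moves only by the shell command python3 -m crank 'ROWS' [FORCE]. ROWS is text: rows parted by semicolons, each of 7 numbers parted by spaces: the closure, from -1 (fully open) to 1 (shut), so that 0 is half open, then the shift along the tool's x, y, z in mm, then the turn, a rotation vector about the tool's x, y, z in degrees. A call has 1 to 10 rows; each row shifts and turns the commanded pose from where the row before left it, along the tool's axes as they then stand; what a row does not reach is not made up. A row lasts 1/8 s, in which the tool goes at most 62.5 mm and 10.7 degrees, less where a joint would pass 70% of its speed; a pose out of reach is approached as far as the arm can. A call is refused whole if a number of a shift passes 62.5 or a number of a turn 10.7, either way. A call with a gripper value outside its range is refused whole. The fingers move at their own pace and stop on an object; FORCE is the grip in N (left out, the last holds). Time passes only in rows, so rows that do not move let the fingers close. It gives the time, the measured TCP pose, the force, the opening and the grip force at its end, in the units of the state.
- env.state(): the state, without advancing time (a new reading comes with each control period).
- grab_frame(name): name is "scene" or "side" or "wrist"; returns the picture (420x560x3 uint8, blue, green, red); there is no depth.
- camera_model(name): a dict with "K" (3x3 intrinsics, pixels), "k1" (the pictures are not rectified: a ray, as slopes to the right and down, at radius r is drawn at 1 + k1 r^2 times it, then the intrinsics apply), "R" (3x3) and "t" (3): a world point X has camera coordinates R X + t; the wrist camera has in their place "mount" (4x4, takes a point from camera to tool coordinates, whose origin is the TCP and whose axes are the flange's). Camera axes: x right, y down, z forward; pixel columns grow to the right and rows downward; lengths in mm; the calibration is good to about 2 mm. A picture is of the moment at which its call begins: read the wrist's pose just before it. camera_model takes no time and is no camera call.
- env.job_done(): hands the job in; it is judged then, once.
Trained networks look in the newest picture that a camera, given by its name, has taken for a name from the list of things; names that differ only in an ending like _2 or _b are one class to them, and where a whole thing is asked for, a point or a joint stands for the part that bears it (a point fixed in the world has none). Each returns a list of dicts, best first, with "p" (0 to 1); they miss things now and then, are a little off and sometimes report something else, mostly with a low value. They report only what shows in the picture. A call takes as long as a camera call.
- models.search_frame(name, camera): "point" ([x, y, z] in mm, in world coordinates, good to about 4 mm: the middle of the surface that is visible of it).
The state is a dict: "time_s": time; "qpos": joint angles; "qvel": joint speeds; "effort": joint torques, N m; "ee_pos": TCP position; "ee_rot": TCP orientation; "force": force on the tool from outside, world axes, zero at the start; "torque": the same for the moment, N m; "gripper_width": finger opening in mm; "gripper_force": force on a finger pad.
Only numpy, scipy, OpenCV 4.12 (cv2) and the standard library are available. Lean on these libraries where they do the work, as an engineer would, in place of code of your own. Each camera call takes 0.05 s, during which the arm holds its last target. There are 200 camera calls.

## Task

Emboss the card in the small seal press: turn the black bar knob clockwise (seen from above) until it clicks over and the steel catch has swung right out from under the round press pad, then push the pad down until its top is level with the flat top of the thin gauge pin beside it, and keep it there. Finish while still holding the pad down at that level: do not let go, never push it to the bottom, leave the gauge pin as it is set, and do not disturb the things standing round the press.

Things in the scene. Friction and masses are not known exactly. Their poses are not given: they have to be found in the camera images.
- press: Grey seal press, fixed; base x -65..65, y -115..95, 14 high (mm, its frame; origin on the desk, z up). Axes, all at x 0: plunger y -30, knob y 60, gauge pin y -85. C-frame round the plunger (x -25..60, 50 wide, top z 73); knob on a post of 24 diameter, detent block behind it (y 82..94, top z 98). Turned up to 0.5 rad either way from facing the robot, which is its -x side.
- plunger: Sprung plunger: black round pad, 42 diameter, 8 thick, on an 18 mm stem. Origin on the plunger axis, 105 mm below the pad's top. Slides straight down at most 26 mm; the spring takes about 3.5 N to start and 0.45 N more per mm (7 to 12 N at the level wanted) and pushes it back up when released. With the catch under the pad it goes down only about 2 mm.
- pad_top (a point): Centre of the top face of the pad: 105 mm above the desk when released, 79 mm when at the bottom.
- gauge_top (a point): Centre of the flat top of the gauge pin: steel, head 14 mm in diameter and 5 mm thick, on a 7 mm pin, 55 mm from the plunger axis on the side away from the knob. Its top is 87 to 97 mm above the desk, set differently each time; it is stiff, but heavy pushing (over 25 N) would shift it.
- knob (a joint): Angle of the knob, rad: about 0 with the catch under the pad, growing as it is turned clockwise seen from above. A sprung detent resists with up to about 0.15 N m until past the middle (0.55); it then snaps over and rests at its stop at 1.1.
- knob_grip (a point): Where to hold the knob: on its axis, 127 mm above the desk. The grip is a black bar 14 thick, 46 long, 30 high (z 110..140), free all round; with the knob at 0 it lies along the press's y axis. It turns with the knob.
- glue_stick: Bystander: glue stick, upright cylinder 27 diameter x 92 high; origin in the centre of its underside. Stands beside the press.
- corrector_bottle: Bystander: small correction-fluid bottle 31 diameter x 72 high; origin in the centre of its underside. Stands beside the press.
- eraser: Bystander: eraser 18x52x12, lying; origin in the centre of its underside. Stands beside the press.
- binder_clip_1: Bystander: binder clip 27x32x31; origin in the centre of its underside. Stands beside the press.
- clip_box: Bystander: flat paper-clip box 52x64x21; origin in the centre of its underside. Stands beside the press.
- sharpener_teal: Bystander: oval pencil sharpener 27x48x22; origin in the centre of its underside. Stands beside the press.
- catch_tip (a point): Tip of the steel catch, a flat arm 16 mm wide at z 88..95 that turns with the knob and reaches 79 mm from its axis. At 0 it points along the press's -y, to under the pad; it swings towards the press's -x side.

How it is judged:
By the outcome, as a careful person would: the job done as asked, in the order asked, and still so for the second after the job is handed in, while the arm keeps its last pose, push and grip.
It also fails if it takes over 43 s, if anything falls off the work surface, if the arm or the gripper's body presses on something with over 40 N, if the wrist force passes 120 N, or if a joint passes its speed limit or range.

## Working session

There is one attempt and no reset: what is moved stays moved. The work goes in short steps, Python scripts to look and compute and a shell command to move; the robot and the scene stay as the last step left them, time stands still between calls to the robot, and variables do not carry over. Pictures are saved under pics/ and viewed, at most 10 in all, crops included, and the job is handed in when it is done.

```bash
mkdir -p pics
python3 - <<'E'
from workcell import env, grab_frame, camera_model, models
import cv2, numpy as np
s=env.state(); print({k:np.round(v,2) for k,v in s.items()})
for c in ("scene","side"):
    cv2.imwrite(f"pics/{c}1.png",grab_frame(c))
    for n in ("press","pad_top","gauge_top","knob_grip","catch_tip","glue_stick","corrector_bottle","plunger"):
        print(c,n,[(np.round(d["point"]).tolist(),round(d["p"],2)) for d in models.search_frame(n,c)[:2]])
E
```

```text
{'time_s': np.float64(0.0), 'qpos': array([64.17, 18.35, 89.71, -0.  , 72.04, -1.15]), 'qvel': array([-0.03, -0.02, -0.04,  0.07,  0.03, -0.05]), 'effort': array([  0.  , -41.25, -23.2 ,   0.07,   0.05,  -0.  ]), 'ee_pos': array([239.91, 522.02, 224.12]), 'ee_rot': array([-179.9 ,   -0.  ,  155.32]), 'force': array([-0.52,  0.41, -0.98]), 'torque': array([ 0.02, -0.  ,  0.03]), 'gripper_force': np.float64(0.0), 'gripper_width': np.float64(91.49)}
scene press [([493.0, 42.0, 16.0], 0.75)]
scene pad_top [([488.0, 36.0, 105.0], 0.86)]
scene gauge_top [([476.0, -10.0, 88.0], 0.42)]
scene knob_grip [([522.0, 118.0, 112.0], 0.82)]
scene catch_tip [([518.0, 115.0, 110.0], 0.59)]
scene glue_stick [([614.0, 66.0, 64.0], 0.73)]
scene corrector_bottle [([613.0, 66.0, 66.0], 0.18)]
scene plunger [([490.0, 34.0, 100.0], 0.85)]
side press [([504.0, 26.0, 15.0], 0.59)]
side pad_top [([494.0, 38.0, 109.0], 0.6)]
side gauge_top [([478.0, -15.0, 93.0], 0.62), ([540.0, -107.0, 23.0], 0.54)]
side knob_grip [([522.0, 110.0, 110.0], 0.55)]
side catch_tip []
side glue_stick [([624.0, 62.0, 62.0], 0.82)]
side corrector_bottle [([601.0, -12.0, 41.0], 0.83)]
side plunger [([490.0, 38.0, 105.0], 0.77)]
```

View pics/scene1.png

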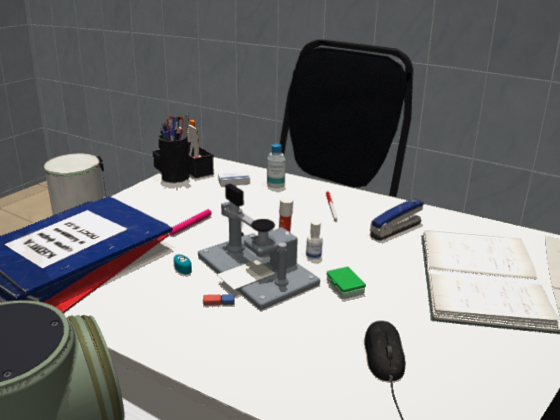

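View pics/side1.png

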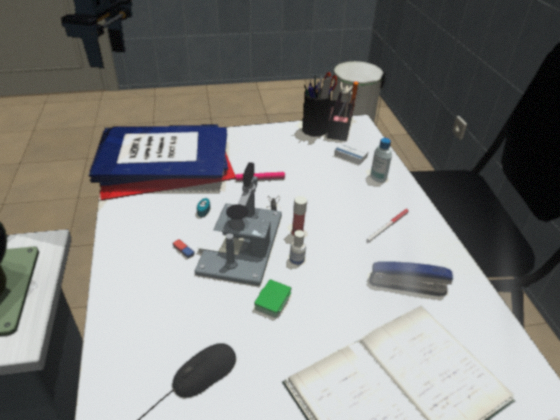

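The press is clear in both views: knob (234,195), pad (262,225) and gauge pin (281,247) in the scene picture, yaw about -19°. Bystanders stand well below the knob height. I'll plan the move to a wrist look over the press.

```bash
cat > h.py <<'E'
import numpy as np, cv2
from scipy.spatial.transform import Rotation as Ro
from workcell import env, grab_frame, camera_model, models
def plan(target, yaw, n, start=None, syaw=None):
    """rows (tool shift, turn about tool z) for n equal world steps, tool pointing down"""
    s=env.state(); p=np.array(s["ee_pos"] if start is None else start,float); y=s["ee_rot"][2] if syaw is None else syaw
    dy=(yaw-y+180)%360-180; d=(np.array(target)-p)/n
    for i in range(n):
        R=Ro.from_euler("xyz",[180,0,y+dy*i/n],degrees=True)
        print(np.round(R.inv().apply(d),1), round(-dy/n,2))
def wristcam():
    s=env.state(); R=Ro.from_euler("xyz",s["ee_rot"],degrees=True).as_matrix()
    m=camera_model("wrist"); M=np.array(m["mount"]); 
    return np.array(m["K"]),m["k1"],R@M[:3,:3],R@M[:3,3]+s["ee_pos"]   # cam->world
def project(X,cam):
    K,k1,R,t=cam; c=(np.atleast_2d(X)-t)@R; a=c[:,:2]/c[:,2:]
    a=a*(1+k1*(a**2).sum(1,keepdims=True)); return a@K[:2,:2].T+K[:2,2]
def ray(uv,cam):
    K,k1,R,t=cam; a=cv2.undistortPoints(np.array([[uv]],float),K,np.array([k1,0,0,0,0.]))[0,0]
    return t, R@np.array([a[0],a[1],1])
def at_z(uv,z,cam):
    o,d=ray(uv,cam); return o+d*(z-o[2])/d[2]
E
python3 - <<'E'
from h import *
m=camera_model("wrist"); print(np.round(m["mount"],2),m["K"],m["k1"])
R=Ro.from_euler("xyz",[180,0,71],degrees=True).as_matrix(); M=np.array(m["mount"])
T=np.array([500,60,260.])
cam=(np.array(m["K"]),m["k1"],R@M[:3,:3],R@M[:3,3]+T)
print(cam[3],project([[521,115,140],[490,37,105],[477,-13,92]],cam))
plan(T,71,9)
E
```

```text
[[   0.     -0.96   -0.29   81.31]
 [   1.      0.      0.      0.93]
 [   0.     -0.29    0.96 -159.06]
 [   0.      0.      0.      1.  ]] [[347.74343368   0.         278.78803284]
 [  0.         347.74343368 210.09410008]
 [  0.           0.           1.        ]] -0.08625256472435305
[527.35371569 136.58143699 419.06179317] [[280.1651677  135.76990902]
 [275.7204157  222.14915954]
 [279.7572158  265.32585846]]
[-47.7 -34.6  -3.9] 9.37
[-52.7 -26.4  -3.9] 9.37
[-56.3 -17.5  -3.9] 9.37
[-58.4  -8.1  -3.9] 9.37
[-58.9   1.5  -3.9] 9.37
[-57.9  11.1  -3.9] 9.37
[-55.3  20.4  -3.9] 9.37
[-51.3  29.1  -3.9] 9.37
[-45.8  37.1  -3.9] 9.37
```

```bash
python3 -m crank '-1 -47.7 -34.6 -4 0 0 9.4; -1 -52.7 -26.4 -4 0 0 9.4; -1 -56.3 -17.5 -4 0 0 9.4; -1 -58.4 -8.1 -4 0 0 9.4; -1 -58.9 1.5 -4 0 0 9.4; -1 -57.9 11.1 -4 0 0 9.4; -1 -55.3 20.4 -4 0 0 9.4; -1 -51.3 29.1 -4 0 0 9.4; -1 -45.8 37.1 -4 0 0 9.4; -1 0 0 0 0 0 0'
python3 - <<'E'
from h import *
print(env.state()["qvel"])
cam=wristcam(); im=grab_frame("wrist"); cv2.imwrite("pics/w1.png",im)
for n in ("press","pad_top","gauge_top","knob_grip","catch_tip"):
    print(n,[(np.round(d["point"],1).tolist(),round(d["p"],2),np.round(project(d["point"],cam)).tolist()) for d in models.search_frame(n,"wrist")[:2]])
E
```

```text
time_s: 2.15
ee_pos: [500.7, 56.3, 261.1]
ee_rot: [179.9, 0.0, 70.4]
force: [-0.5, 0.8, -0.6]
gripper_width: 91.3
gripper_force: 0.0
[ 3.8796796  -1.08851696  2.16578662  2.35756928  0.97690283 -0.68885019]
press [([508.7, 73.6, 16.6], 0.79, [[280.0, 163.0]])]
pad_top [([493.0, 44.5, 101.6], 0.58, [[275.0, 210.0]])]
gauge_top []
knob_grip [([521.2, 118.8, 107.1], 0.58, [[276.0, 126.0]])]
catch_tip [([523.7, 108.9, 110.2], 0.64, [[283.0, 136.0]])]
```

View pics/w1.png

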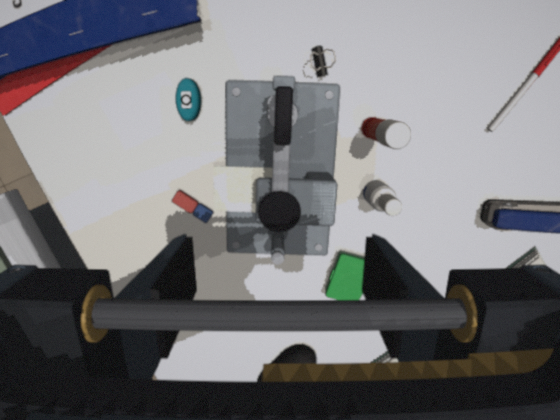

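The bar knob is at about (283,115), the pad at (279,211), the gauge head at (278,257), and the catch runs along the y axis. I'll zoom in on those.

Run:
```python
from h import *
im=cv2.imread("pics/w1.png")[70:275,210:350]; cv2.imwrite("pics/w1c.png",cv2.resize(im,None,fx=2.9,fy=2.9,interpolation=cv2.INTER_CUBIC))
cam=wristcam()
print([np.round(at_z(*a,cam),1).tolist() for a in [((279,211),105),((278,257),92),((283.5,87),140),((283.5,143),140),((231,85),14),((334,90),14),((232,253),14),((323,253),14)]])
```

```text
[[494.8, 48.1, 105.0], [476.3, -2.1, 92.0], [534.0, 151.0, 140.0], [520.2, 110.5, 140.0], [483.1, 178.0, 14.0], [589.9, 135.4, 14.0], [411.0, -11.3, 14.0], [520.3, -49.0, 14.0]]
```

View pics/w1c.png

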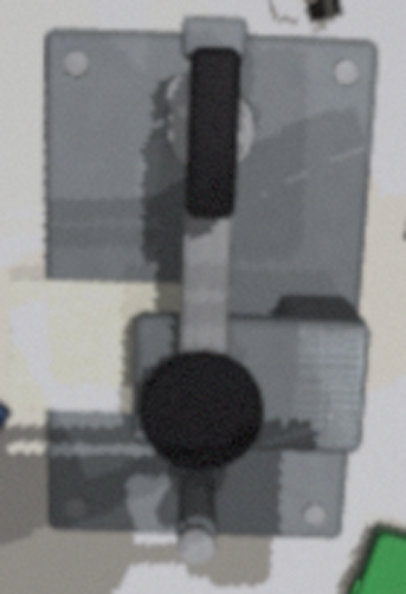

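```bash
cat >> h.py <<'E'
def blobs(im,thr=45,roi=(70,275,210,350)):
    a,b,c,d=roi; g=cv2.cvtColor(im,cv2.COLOR_BGR2GRAY)[a:b,c:d]
    n,l,st,ce=cv2.connectedComponentsWithStats((g<thr).astype(np.uint8))
    return [(st[i]+[c,a,0,0,0],ce[i]+[c,a]) for i in range(1,n) if st[i,4]>300]
E
python3 - <<'E'
from h import *
print(np.round(env.state()["qvel"],1),np.round(env.state()["ee_pos"],1),np.round(env.state()["ee_rot"],2))
cam=wristcam(); im=grab_frame("wrist"); cv2.imwrite("pics/w2.png",im)
for t in (35,45):
  for st,ce in blobs(im,t): print(t,st,np.round(ce,1),at_z(ce,105,cam).round(1),at_z(ce,140,cam).round(1))
print(project([[521,115,140],[490,37,105],[477,-13,92]],cam))
E
```

```text
[ 0.  -0.  -0.2 -0.1  0.   0. ] [498.4  60.6 261. ] [-1.7998e+02 -1.0000e-02  7.0860e+01]
35 [280  92  16  57 344] [286.6 132.3] [525.  115.1 105. ] [525.2 117.7 140. ]
35 [ 263  196   41   40 1217] [282.7 215. ] [496.8  43.1 105. ] [500.1  53.7 140. ]
45 [279  92  19  57 899] [288.2 119.9] [529.9 124.8 105. ] [529.5 126.3 140. ]
45 [ 262  195   43   55 1404] [282.5 215.8] [496.3  42.5 105. ] [499.7  53.2 140. ]
[[282.67086968 137.24582504]
 [278.06468002 222.99754666]
 [282.0377704  265.90523965]]
```

Run:
```python
from h import *
cam=wristcam()
print("gauge",[at_z((281.4,262),z,cam).round(1) for z in (87,92,97)])
print("bar ends",at_z((288,92.5),140,cam).round(1),at_z((288,147),140,cam).round(1))
def fixed(n):
    m=camera_model(n); R=np.array(m["R"]); return np.array(m["K"]),m["k1"],R.T,-R.T@np.array(m["t"])
for n,x0,y0 in (("scene",195,170),("side",185,150)):
    c=fixed(n); print(n,c[3].round(0),project([[497,44,105],[530,126,140],[479,-8,92]],c).round(1))
    im=cv2.imread(f"pics/{n}1.png"); 
    cv2.imwrite(f"pics/{n}c.png",cv2.resize(im[y0:y0+140,x0:x0+140],None,fx=4,fy=4,interpolation=cv2.INTER_CUBIC))
a=cv2.imread("pics/scenec.png");b=cv2.imread("pics/sidec.png");cv2.imwrite("pics/both.png",cv2.resize(np.hstack([a,b]),(800,400)))
```

```text
gauge [array([477.1, -10.9,  87. ]), array([477.9,  -8.6,  92. ]), array([478.6,  -6.4,  97. ])]
bar ends [536. 146. 140.] [522.6 106.3 140. ]
scene [-175. -395.  515.] [[261.4 221.4]
 [233.5 185.8]
 [281.8 240.5]]
side [ 438. -641.  679.] [[237.2 209.6]
 [248.7 168. ]
 [230.7 234.3]]
```

View pics/both.png

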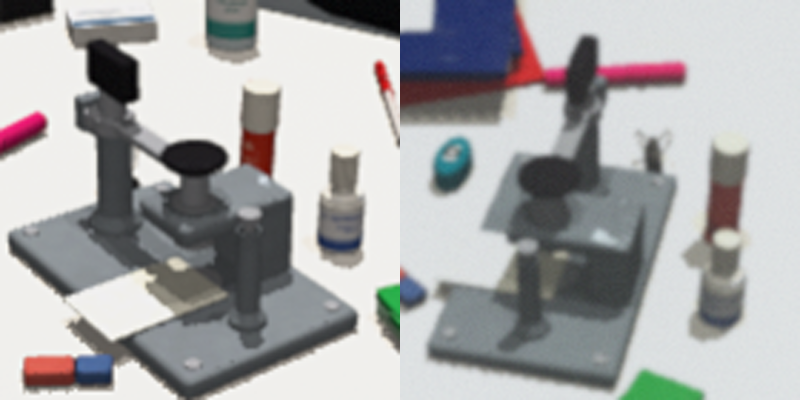

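Pad, knob and gauge spacings from the wrist view match the drawing (89, 55 and 144 mm against 90, 55 and 145). Press yaw is about -21° and the knob axis is near (528.5,125). I'll go above the knob and check from near.

```bash
python3 -c "
from h import *
plan([528.5,125,185],69.1,2)"
```

```text
[35.4  3.6 38. ] 0.88
[35.4  3.1 38. ] 0.88
```

```bash
python3 -m crank '-1 35.4 3.6 38 0 0 0.9; -1 35.4 3.1 38 0 0 0.9; -1 0 0 0 0 0 0; -1 0 0 0 0 0 0; -1 0 0 0 0 0 0'
python3 - <<'E'
from h import *
cam=wristcam(); im=grab_frame("wrist"); cv2.imwrite("pics/w3.png",im)
R=Ro.from_euler("z",-20.9,degrees=True).as_matrix()
k=np.array([528.5,125,140]); P=[k+R@np.array([sx*7,sy*23,0]) for sx,sy in((1,1),(1,-1),(-1,-1),(-1,1))]
px=project(P,cam); print(px.round(0).tolist(), project([[496.8,43.5,105]],cam))
cv2.polylines(im,[px.round().astype(int)],True,(0,0,255),1); cv2.imwrite("pics/w3o.png",im)
E
```

```text
time_s: 3.12
ee_pos: [529.6, 123.5, 186.4]
ee_rot: [179.9, -0.1, 68.9]
force: [0.4, -0.3, -0.4]
gripper_width: 91.2
gripper_force: 0.0
[[287.0, 205.0], [286.0, 273.0], [265.0, 273.0], [264.0, 205.0]] [[275.56135359 324.61242679]]
```

View pics/w3o.png

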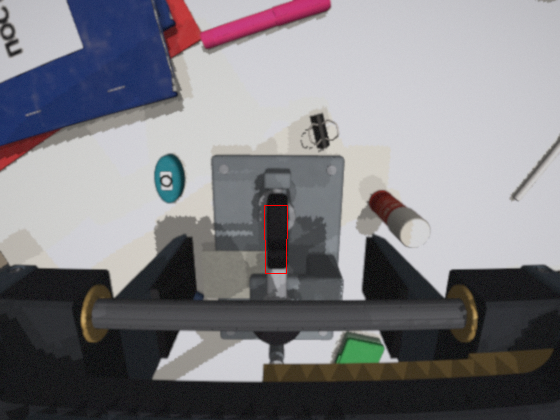

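Run:
```python
from h import *
g=cv2.cvtColor(cv2.imread("pics/w3.png"),cv2.COLOR_BGR2GRAY)
print("rows188+",g[188:282,272:282].mean(1).round().astype(int).tolist()); print("cols262+",g[225:255,262:292].mean(0).round().astype(int).tolist())
cam=wristcam(); R=Ro.from_euler("z",-20.9,degrees=True).as_matrix(); k=np.array([528.5,125,0])
for y,z in((23,140),(23,110),(-23,140)): print(y,z,project(k+R@[0,y,z],cam).round(1))
print(np.round(env.state()["ee_pos"],1))
```

```text
rows188+ [93, 104, 116, 112, 92, 58, 27, 19, 18, 19, 19, 19, 18, 22, 21, 22, 28, 28, 27, 28, 31, 30, 31, 31, 29, 30, 29, 31, 31, 30, 30, 31, 30, 31, 30, 29, 30, 29, 30, 30, 29, 29, 28, 31, 29, 30, 28, 29, 31, 29, 28, 26, 23, 22, 19, 20, 19, 20, 19, 18, 16, 19, 22, 25, 26, 28, 30, 29, 29, 28, 24, 22, 23, 21, 19, 20, 22, 20, 21, 26, 70, 127, 158, 164, 166, 168, 168, 167, 166, 164, 164, 161, 160, 157]
cols262+ [81, 81, 81, 76, 56, 33, 24, 24, 26, 26, 24, 25, 25, 25, 27, 26, 26, 25, 26, 26, 26, 25, 26, 23, 26, 43, 66, 76, 78, 79]
23 140 [[275.  205.1]]
23 110 [[275.4 193.3]]
-23 140 [[275.4 272.7]]
[529.6 123.4 186.4]
```

The bar is seen at columns 267–287 and rows 193–268. That is within 2 mm of prediction, so I'll descend and grip.

```bash
python3 -m crank '-1 3 -0.6 33 0 0 0; -1 0 0 33 0 0 0; -1 0 0 0 0 0 0; 0.4 0 0 0 0 0 0; 0.4 0 0 0 0 0 0; 1 0 0 0 0 0 0; 1 0 0 0 0 0 0; 1 0 0 0 0 0 0; 1 0 0 0 0 0 0' 30
```

```text
time_s: 4.3
ee_pos: [529.7, 126.8, 118.9]
ee_rot: [-180.0, -0.0, 68.9]
force: [0.8, -0.7, -0.1]
gripper_width: 34.0
gripper_force: 0.0
```

```bash
python3 -m crank '1 0 0 0 0 0 0; 1 0 0 0 0 0 0; 1 0 0 0 0 0 0; 1 0 0 0 0 0 0' 30
```

```text
time_s: 4.8
ee_pos: [529.6, 126.9, 118.9]
ee_rot: [-180.0, -0.0, 68.9]
force: [-1.1, -0.3, 0.6]
gripper_width: 15.2
gripper_force: 30.0
```

Gripped with almost no side force. I'll turn clockwise, which is + about tool z.

```bash
python3 -m crank '1 0 0 0 0 0 6; 1 0 0 0 0 0 6; 1 0 0 0 0 0 6; 1 0 0 0 0 0 6; 1 0 0 0 0 0 0'; python3 -c "
from h import *
s=env.state();print(np.round(s['torque'],2),np.round(s['force'],1))"
```

```text
time_s: 5.42
ee_pos: [530.1, 126.4, 118.9]
ee_rot: [179.9, -0.0, 45.0]
force: [1.6, -1.8, -1.1]
gripper_width: 15.3
gripper_force: 30.0
[-0.4  -0.09  0.02] [ 1.6 -1.8 -1.1]
```

```bash
python3 -m crank '1 0 0 0 0 0 7; 1 0 0 0 0 0 7; 1 0 0 0 0 0 7; 1 0 0 0 0 0 7; 1 0 0 0 0 0 6; 1 0 0 0 0 0 5; 1 0 0 0 0 0 0; 1 0 0 0 0 0 0'; python3 -c "
from h import *
s=env.state();print(np.round(s['torque'],2),np.round(s['force'],1))
cam=wristcam(); cv2.imwrite('pics/w4.png',grab_frame('wrist'))
cv2.imwrite('pics/s4.png',cv2.resize(grab_frame('scene')[160:320,180:340],None,fx=3,fy=3))"
```

```text
time_s: 6.42
ee_pos: [530.6, 125.5, 118.9]
ee_rot: [179.9, -0.1, 6.1]
force: [3.1, -4.7, -1.3]
gripper_width: 15.1
gripper_force: 30.0
[-0.95 -0.3  -0.  ] [ 3.1 -4.7 -1.3]
```

View pics/s4.png

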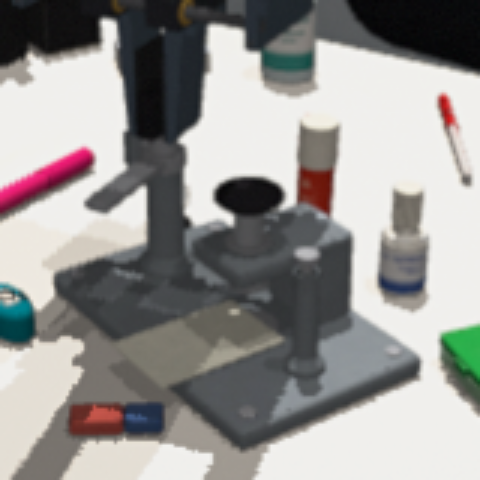

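The catch has swung well out to the -x side and the knob turned 63° with no residual torque. Next I release and rise.

```bash
python3 -m crank '0 0 0 0 0 0 0; 0 0 0 0 0 0 0; 0 0 0 0 0 0 0; 0 0 0 -30 0 0 0; 0 0 0 -30 0 0 0; 1 0 0 0 0 0 0; 1 0 0 0 0 0 0'; python3 -c "
from h import *
plan([477.5,-9,140],6.1,3)
cam=wristcam(); cv2.imwrite('pics/w5.png',grab_frame('wrist'))
s=env.state(); print(np.round(s['ee_pos'],1),np.round(s['qvel'],1))
for c in('scene','side'):
  cv2.imwrite(f'pics/{c}5.png',grab_frame(c))
  for n in('gauge_top','pad_top','knob_grip'): print(c,n,[(np.round(d['point'],1).tolist(),round(d['p'],2)) for d in models.search_frame(n,c)[:1]])"
```

```text
time_s: 7.4
ee_pos: [529.0, 126.8, 178.1]
ee_rot: [-180.0, 0.1, 5.9]
force: [0.1, -0.4, -0.6]
gripper_width: 28.6
gripper_force: 0.0
[-21.8  43.2  12.7] -0.06
[-21.8  43.2  12.7] -0.06
[-21.8  43.2  12.7] -0.06
[528.8 126.7 177.7] [ 0.   0.4  0.2 -0.1  0.1  0. ]
scene gauge_top [([472.2, -8.6, 86.1], 0.41)]
scene pad_top [([492.0, 34.1, 106.2], 0.88)]
scene knob_grip [([513.7, 118.1, 106.5], 0.78)]
side gauge_top [([478.1, -13.6, 89.7], 0.59)]
side pad_top [([498.8, 40.4, 106.7], 0.65)]
side knob_grip [([519.9, 118.3, 106.3], 0.7)]
```

View pics/w5.png

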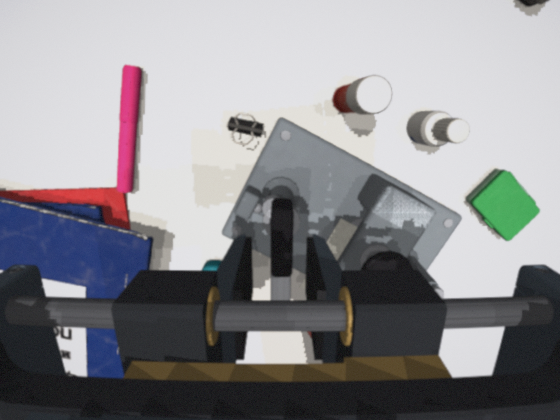

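The knob stays parted at its stop, lined up with the fingers, and the catch is clear of the pad. The knob axis fixes the pad at (497.6,42.6) and the gauge at (478,-9). I'll go over the gauge for a feather-light height touch.

```bash
python3 -m crank '1 -21.8 43.2 12.7 0 0 0; 1 -21.8 43.2 12.7 0 0 0; 1 -21.6 43 12.7 0 0 0; 1 0 0 15 0 0 0; 1 0 0 10 0 0 0; 1 0 0 2 0 0 0; 1 0 0 0 0 0 0; 1 0 0 0 0 0 0' 20; python3 -c "
from h import *
plan([478,-8.9,113],6.1,1)"
```

```text
time_s: 8.85
ee_pos: [478.7, -8.2, 114.3]
ee_rot: [180.0, -0.1, 6.0]
force: [-0.6, 0.1, -0.2]
gripper_width: 0.6
gripper_force: 0.0
[-0.8  0.6  1.3] -0.14
```

```bash
python3 -m crank '1 -0.7 0.6 3 0 0 0; 1 0 0 3 0 0 0; 1 0 0 0 0 0 0; 1 0 0 0 0 0 0'; python3 -m crank '1 0 0 1 0 0 0; 1 0 0 0.7 0 0 0; 1 0 0 0 0 0 0'
```

```text
time_s: 9.35
ee_pos: [477.6, -9.3, 107.9]
ee_rot: [-180.0, -0.0, 5.9]
force: [-0.5, -0.4, 0.4]
gripper_width: 0.5
gripper_force: 0.0
time_s: 9.72
ee_pos: [477.6, -9.3, 106.1]
ee_rot: [-180.0, 0.0, 5.9]
force: [-0.0, -0.1, 0.2]
gripper_width: 0.3
gripper_force: 0.0
```

```bash
python3 -m crank '1 0 0 1 0 0 0; 1 0 0 0 0 0 0'
```

```text
time_s: 9.98
ee_pos: [477.5, -9.3, 105.1]
ee_rot: [-180.0, 0.0, 5.9]
force: [-0.1, -0.9, -0.3]
gripper_width: 0.6
gripper_force: 0.0
```

```bash
for i in 1; do :; done; python3 -m crank '1 0 0 1 0 0 0; 1 0 0 0 0 0 0' | grep -E 'pos|force: \['
```

```text
ee_pos: [477.5, -9.3, 104.1]
force: [-0.3, -0.1, -0.0]
```

```bash
python3 -m crank '1 0 0 0.7 0 0 0; 1 0 0 0 0 0 0' | grep -E 'pos|force: \['
```

```text
ee_pos: [477.6, -9.3, 103.4]
force: [0.4, -1.0, -0.2]
```

```bash
python3 -m crank '1 0 0 0.7 0 0 0; 1 0 0 0 0 0 0' | grep -E 'pos|force: \['
```

```text
ee_pos: [477.5, -9.3, 102.7]
force: [-0.0, -0.5, 0.2]
```

```bash
python3 -m crank '1 0 0 0.7 0 0 0; 1 0 0 0 0 0 0' | grep -E 'pos|force: \['
```

```text
ee_pos: [477.6, -9.3, 102.0]
force: [-0.5, -0.1, 0.1]
```

```bash
python3 -m crank '1 0 0 0.7 0 0 0; 1 0 0 0 0 0 0' | grep -E 'pos|force: \['
```

```text
ee_pos: [477.5, -9.3, 101.3]
force: [-0.6, 0.4, -0.2]
```

```bash
python3 -m crank '1 0 0 0.7 0 0 0; 1 0 0 0 0 0 0' | grep -E 'pos|force: \['
```

```text
ee_pos: [477.7, -9.3, 100.7]
force: [-0.5, -0.1, 1.1]
```

```bash
python3 -m crank '1 0 0 0.4 0 0 0; 1 0 0 0 0 0 0' | grep -E 'pos|force: \['
```

```text
ee_pos: [477.7, -9.3, 100.7]
force: [-1.7, 0.0, 5.5]
```

Contact: the gauge top is met at TCP z = 100.7 (5.5 N, well under 25 N). Now over to the pad.

```bash
python3 -m crank '1 0 0 -13 0 0 0; 1 0 0 -13 0 0 0; 1 0 0 0 0 0 0' | grep -E 'pos|force: \['; python3 -c "
from h import *
plan([497.6,42.6,119],6.1,2)"
```

```text
ee_pos: [478.6, -9.3, 127.7]
force: [0.1, -0.5, 1.2]
[ 12.1 -24.8   4.3] -0.09
[ 12.2 -24.8   4.3] -0.09
```

```bash
python3 -m crank '1 12.3 -24.8 2 0 0 0; 1 12.3 -24.8 2 0 0 0; 1 0 0 2 0 0 0; 1 0 0 2 0 0 0; 1 0 0 0 0 0 0; 1 0 0 0 0 0 0' | grep -E 'time|pos|force: \['
python3 -c "
from h import *
cv2.imwrite('pics/s6.png',cv2.resize(grab_frame('scene')[160:320,180:340],None,fx=3,fy=3))"
```

```text
time_s: 12.85
ee_pos: [496.8, 42.0, 118.3]
force: [0.1, -0.5, -0.2]
```

View pics/s6.png

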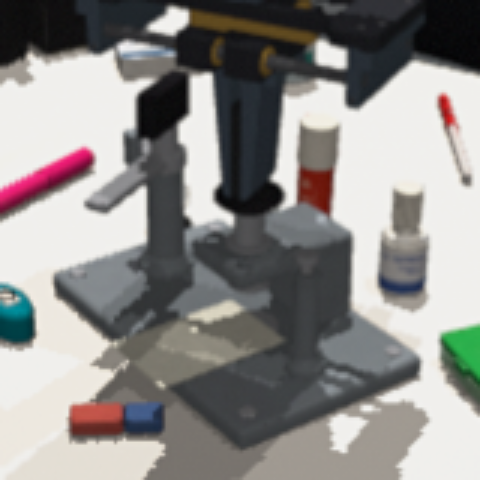

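The fingertips are centred over the pad, the catch is still out and the bystanders are undisturbed. Now I press.

```bash
for k in 1; do python3 -m crank '1 0 0 1 0 0 0; 1 0 0 1 0 0 0; 1 0 0 0 0 0 0' | grep -E 'pos|force: \['; done;  python3 -m crank '1 0 0 1 0 0 0; 1 0 0 0 0 0 0' | grep -E 'pos|force: \['; python3 -m crank '1 0 0 1 0 0 0; 1 0 0 0 0 0 0' | grep -E 'pos|force: \['
```

```text
ee_pos: [497.0, 42.5, 116.3]
force: [0.1, -0.1, 0.6]
ee_pos: [497.0, 42.5, 115.4]
force: [-0.8, -0.2, 2.5]
ee_pos: [497.0, 42.5, 114.3]
force: [-0.9, 0.2, 3.2]
```

```bash
python3 -m crank '1 0 0 2.5 0 0 0; 1 0 0 2.5 0 0 0; 1 0 0 2.5 0 0 0; 1 0 0 2 0 0 0; 1 0 0 1.5 0 0 0; 1 0 0 1 0 0 0; 1 0 0 0 0 0 0; 1 0 0 0 0 0 0; 1 0 0 0 0 0 0' | grep -E 'pos|force: \['
```

```text
ee_pos: [497.0, 42.5, 102.8]
force: [-1.6, -1.2, 9.1]
```

```bash
python3 -m crank '1 0 0 1 0 0 0; 1 0 0 0.8 0 0 0; 1 0 0 0.2 0 0 0; 1 0 0 0 0 0 0; 1 0 0 0 0 0 0; 1 0 0 0 0 0 0' | grep -E 'time|pos|force: \['
python3 -c "
from h import *
for i in range(3): im=grab_frame('side'); print(np.round(env.state()['ee_pos'],2),np.round(env.state()['force'],1))
cv2.imwrite('pics/d7.png',cv2.resize(im[150:290,185:325],None,fx=4,fy=4,interpolation=cv2.INTER_CUBIC))"
```

```text
time_s: 15.65
ee_pos: [497.0, 42.5, 100.9]
force: [-2.5, -1.4, 9.0]
[497.02  42.54 100.92] [-1.9 -1.2  9.8]
[497.03  42.53 100.95] [-2.5 -1.2  9.5]
[496.99  42.55 100.91] [-3. -1.  9.]
```

View pics/d7.png

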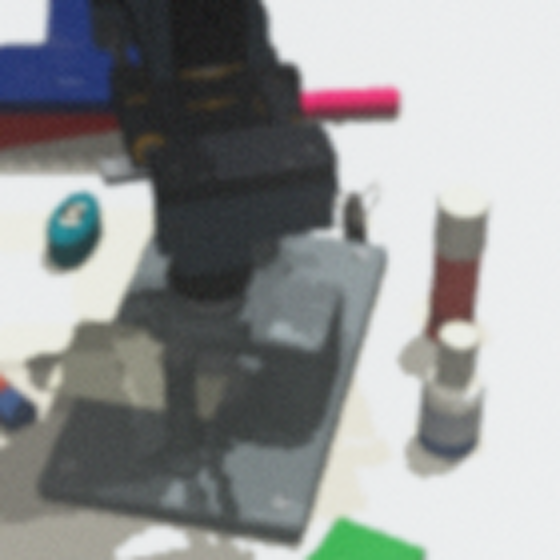

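The pad is pressed under the fingertips, the pin stands beside it and nothing is disturbed. One last 0.2 mm, then I hand in.

```bash
python3 -m crank '1 0 0 0.2 0 0 0; 1 0 0 0 0 0 0; 1 0 0 0 0 0 0; 1 0 0 0 0 0 0' | grep -E 'time|pos|force: \['; python3 -c "
from workcell import env
print(env.job_done())"
```

```text
time_s: 16.3
ee_pos: [497.0, 42.5, 100.8]
force: [-1.6, -1.3, 10.3]
the job is handed in; nothing more can be done
None
```

I turned the knob clockwise 63° to its stop and the catch swung clear of the pad. I handed the job in at 16.3 s with the pad held down within about 0.1 mm of the gauge-pin level, found by touching the pin lightly (5.5 N), and the camera views showed nothing round the press disturbed.

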